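# Gauge a coffee machine washer with the ratchet knob

## Task

Check the coffee machine's spare washer (the grey disc with the hole) in the bench thickness gauge: set it flat over the stub on the pulled-out slide, push the slide fully home under the spindle, then wind the spindle down clockwise by the small ratchet knob on top until it is clamped and the ratchet clearly slips (about a quarter turn of slip, and not as much as half a turn). Handle the washer gently, never squeezing it hard against the slide or spindle, leave it clamped, let go, and leave the other things alone.

Things in the scene. Friction and masses are not known exactly. Their poses are not given: they have to be found in the camera images.
- washer_mid (a point): Centre (half-way up, on the axis) of the loose washer: plain grey plastic, 44 mm outside diameter, 10 mm thick, 16 mm bore, 20 to 45 g, lying flat on the counter, so its centre is 5 mm up. A blank of the same colour and size but without a hole lies near it and is not wanted.
- washer: The same loose washer; origin at the centre of its underside, z up.
- gauge: Bench thickness gauge, fixed to the counter. Origin on the counter straight under the spindle axis; x points from the slide's pull-out end to the column behind the spindle, z up. Grey base, x -165 to +65 mm, 100 mm wide, 18 mm high, guide rails to 26 mm. Column at x 40 to 66 mm, 44 mm wide, carries an overhead arm, x -22 to +66 mm, 44 mm wide, 72 to 100 mm up.
- stub (a point): Centre of the foot of the washer stub, on the top face of the slide, 30 mm above the counter. The stub is a steel stud 13 mm in diameter, 5 mm high with a chamfered top; the slide's face around it is flat, 60 mm wide. The washer seated on it has its centre 5 mm above this point. x axis as the gauge's.
- tab (a point): Centre of the slide's upright aluminium push tab: 10 mm thick (along x), 40 mm wide (along y), its top 62 mm above the counter, this point 50 mm above the counter, 75 mm from the stub on its pulled-out side (gauge -x). x axis as the gauge's. Pushed along the gauge's +x it sends the slide home.
- shuttle (a joint): Slide travel in m: 0 = fully home (stub exactly under the spindle, hard stop), grows as it is pulled out along the gauge's -x, starts 0.080 to 0.095. It slides with about 1.5 N friction and stays where left.
- spindle: The spindle with its round steel foot, 22 mm in diameter, to press the washer. Origin at the centre of the foot's underside; it starts 44 to 49 mm above the counter (a seated washer's top is at 40 mm) and sinks 2.55 mm per rad of the thimble, a steel drum on its axis, 31 mm in diameter, 101 to 127 mm up, geared rigidly to it: turned by itself on a clamped washer it crushes it. It stays put.
- knob (a point): Middle of the ratchet knob: dark steel, round, knurled, 22 mm in diameter, on the spindle axis, 130 to 162 mm above the counter (this point 146), white index line on top; stays at its height. Clockwise from above it carries the thimble (friction 0.012 N m); once the spindle is blocked it slips on it at 0.05 N m, clamping the washer with about 15 N. Anticlockwise it carries the thimble back.
- ratchet (a joint): How far the ratchet knob has slipped on the thimble, in rad: 0 at the start, grows only while it is turned clockwise with the thimble blocked.
- blank: Bystander: grey plastic blank, 44 mm in diameter, 10 mm thick, no hole, lying flat near the washer. Origin at the centre of its underside.
- cup: Bystander: white coffee cup with a handle, 62 mm in diameter, 58 mm high. Origin at the centre of its underside.
- canister: Bystander: steel sugar canister with a small top knob, 72 mm in diameter, 108 mm high. Origin at the centre of its underside.

How it is judged:
By the outcome, as a careful person would: the job done as asked, in the order asked, and still so for the second after the job is handed in, with the robot touching nothing.
It also fails if it takes over 72 s, if anything falls off the work surface, if the arm or the gripper's body presses on something with over 40 N, if the wrist force passes 120 N, or if a joint passes its speed limit or range.

## Robot

A 6-joint arm with a two-finger parallel gripper is mounted at the origin on the work surface. World frame = base frame: x ahead of the robot, y to its left, z up, the work surface at z = 0. Lengths are in m, angles in rad, forces in N, time in s.
With the tool pointing down it reaches from about 0.325 to 0.925 m from the base axis. Payload 3.1 kg.
Tool frame: the origin (TCP) lies on the mounting face of the last link; the fingertips stand 173 mm ahead of it and the grasp point (between the pads) lies 155 mm ahead of it; z points along the fingers, y is the direction in which the jaws open and shut (so a half turn about z gives the same grasp; the last joint's range is limited). The gripper opens to 85 mm and grips with 20 to 120 N. Pads are 22 mm wide; open, the fingers measure 114 mm over their backs; the gripper's body (76 mm by 85 mm) begins 54 mm behind the grasp point. The pads swing forward as they close: fully open they stand 13 mm farther back than shut.
Start: joints at [1.083, 0.217, 1.613, -0, 1.311, -0.112], TCP at [0.229, 0.581, 0.405] pointing down, gripper open.
Joint ranges: [-2.75, 2.75], [-0.78, 2.1], [0.31, 2.55], [-1.13, 4.27], [0.13, 2.63], [-2.58, 2.58]. Speed limits (rad/s): [2.79, 2.79, 3.14, 3.14, 3.14, 3.14].

## Interface

Orientations are given as [roll, pitch, yaw] about the fixed x, y, z axes, in that order (R = Rz(yaw) Ry(pitch) Rx(roll)).
In Python, from bench import state, camera, job_done gives the robot as it stands.
- The arm moves only by the tool apply_moves, never from a script. Its argument "plan" is a list of rows, each a list of 3 entries, a list of its own where there are three numbers: the shift along the tool's x, y, z in m, then the turn about the tool's z in degrees, then the finger opening in m, from 0 to 0.0854. In form: [[[x, y, z], roll, fingers], ...]. A call has 1 to 10 rows; each row is the pose to reach, as a shift and turn from the pose commanded when the call began, along the tool's axes at that moment; what a row does not reach only later rows make up. A row lasts 1/12 s, in which the tool goes at most 41.7 mm and 7.16 degrees, less where a joint would pass 70% of its speed; a pose out of reach is approached as far as the arm can. A call with a gripper value outside its range is refused whole. The fingers move at their own pace and stop on an object; "newtons" is the grip in N (left out, the last holds). Time passes only in rows, so rows that repeat a pose let the fingers close. It gives the time, the measured TCP pose, the force and the opening at its end, in the units of the state.
- state(): the state, without advancing time (a new reading comes with each control period).
- camera(name): name is "scene" or "top" or "wrist"; returns a dict with "frame" (384x512x3 uint8, blue, green, red), "depth" (384x512 float32, m along the optical axis (not along the pixel's ray), 0 where there is no reading), "mtx" (3x3 intrinsics, pixels), "D" ([k1, k2, p1, p2, k3] as OpenCV has them; the pictures are not rectified), "world_from_camera" (4x4, takes a point from camera to world coordinates); the wrist camera has in their place "T_tool_cam" (4x4, takes a point from camera to tool coordinates, whose origin is the TCP and whose axes are the flange's). Camera axes: x right, y up, looking along -z (the intrinsics and any distortion apply to the point x, -y, -z); pixel columns grow to the right and rows downward; lengths in m; the calibration is good to about 2 mm. A picture is of the moment at which its call begins: read the wrist's pose just before it.
- job_done(): hands the job in, once; it reports no verdict.
The state is a dict: "time_s": time; "joint_pos": joint angles; "qvel": joint speeds; "joint_efforts": joint torques, N m; "position": TCP position; "tool_rot": TCP orientation; "ft_force": force on the tool from outside, world axes, zero at the start; "ft_torque": the same for the moment, N m; "gripper_width": finger opening in m.
Only numpy, scipy, OpenCV 4.12 (cv2) and the standard library are available. Lean on these libraries where they do the work, as an engineer would, in place of code of your own. Each camera call takes 0.05 s, during which the arm holds its last target. There are 200 camera calls.

## Working session

There is one attempt and no reset: what is moved stays moved. The work goes in short steps, Python scripts to look and compute and a tool call to move; the robot and the scene stay as the last step left them, time stands still between calls to the robot, and variables do not carry over. Pictures are saved under pics/ and viewed, about 8 in all and at most 12, crops included, and the job is handed in when it is done.

Besides the shell and the picture viewer there is one more tool, called after ">>>" by a JSON object that holds its "method" and its "body", one argument or row to a line. apply_moves: Moves the arm, as the interface text tells. Its arguments: {"type":"object","properties":{"plan":{"type":"array"},"newtons":{"type":"number"}},"required":["plan"]}

```bash
mkdir -p pics; cat > h.py <<'E'
import numpy as np, cv2
from bench import state, camera
from scipy.spatial.transform import Rotation as R
def wfc(c, s=None):
    if 'world_from_camera' in c: return np.array(c['world_from_camera'])
    T=np.eye(4); T[:3,:3]=R.from_euler('xyz',s['tool_rot']).as_matrix(); T[:3,3]=s['position']
    return T@np.array(c['T_tool_cam'])
def ray(c,T,uv,z):
    """pixels -> world points on plane z"""
    p=cv2.undistortPoints(np.array(uv,float).reshape(-1,1,2),np.array(c['mtx']),np.array(c['D'])).reshape(-1,2)
    d=np.c_[p[:,0],-p[:,1],-np.ones(len(p))]@T[:3,:3].T
    return T[:3,3]+d*((z-T[2,3])/d[:,2])[:,None]
def cloud(c,T):
    v,u=np.nonzero(c['depth']>0)
    p=cv2.undistortPoints(np.c_[u,v].astype(float).reshape(-1,1,2),np.array(c['mtx']),np.array(c['D'])).reshape(-1,2)
    d=c['depth'][v,u]
    return u,v,(np.c_[p[:,0],-p[:,1],-np.ones(len(p))]*d[:,None])@T[:3,:3].T+T[:3,3]
E
python3 - <<'E'
from h import *
s=state();print(s)
a=camera('top');b=camera('scene');w=camera('wrist')
for n,c in zip(('top','scene','wrist'),(a,b,w)):
    print(n,np.round(wfc(c,s),3).tolist(),np.round(c['mtx'],1).tolist(),np.round(c['D'],4))
cv2.imwrite('pics/top0.png',cv2.resize(a['frame'],(800,600)))
cv2.imwrite('pics/sw0.png',cv2.resize(np.hstack([b['frame'],w['frame']]),(800,300)))
E
```

```text
{'time_s': 0.0, 'joint_pos': array([ 1.08281570e+00,  2.17798932e-01,  1.61498814e+00,  3.47739634e-05,
        1.31131296e+00, -1.12221299e-01]), 'qvel': array([-0.00184592,  0.00026486, -0.00056597, -0.00114713, -0.00039733,
       -0.00112143]), 'joint_efforts': array([-3.97703707e-04, -3.96842659e+01, -3.03857303e+01, -2.91895071e-05,
        9.66465042e-03,  8.88937905e-06]), 'position': array([0.22915228, 0.58102661, 0.40331178]), 'tool_rot': array([-3.13910480e+00, -3.14167319e-04,  2.76582397e+00]), 'ft_force': array([-0.51225504, -0.71073082,  0.51326515]), 'ft_torque': array([-0.00451988, -0.02924483,  0.0041959 ]), 'gripper_width': 0.08519479966133249}
top [[-0.018, 0.986, -0.167, 0.391], [-1.0, -0.021, -0.015, 0.026], [-0.018, 0.167, 0.986, 1.292], [0.0, 0.0, 0.0, 1.0]] [[419.8, 0.0, 247.7], [0.0, 419.8, 187.2], [0.0, 0.0, 1.0]] [-0.1328  0.      0.      0.      0.    ]
scene [[-0.213, -0.759, 0.616, 1.195], [0.977, -0.174, 0.124, 0.173], [0.013, 0.628, 0.778, 0.841], [0.0, 0.0, 0.0, 1.0]] [[433.5, 0.0, 251.7], [0.0, 433.5, 195.3], [0.0, 0.0, 1.0]] [-0.0026  0.      0.      0.      0.    ]
wrist [[0.367, -0.897, -0.248, 0.166], [0.93, 0.352, 0.102, 0.605], [-0.003, -0.268, 0.963, 0.372], [0.0, 0.0, 0.0, 1.0]] [[330.7, 0.0, 251.7], [0.0, 330.7, 189.2], [0.0, 0.0, 1.0]] [-0.0301  0.      0.      0.      0.    ]
```

View pics/top0.png

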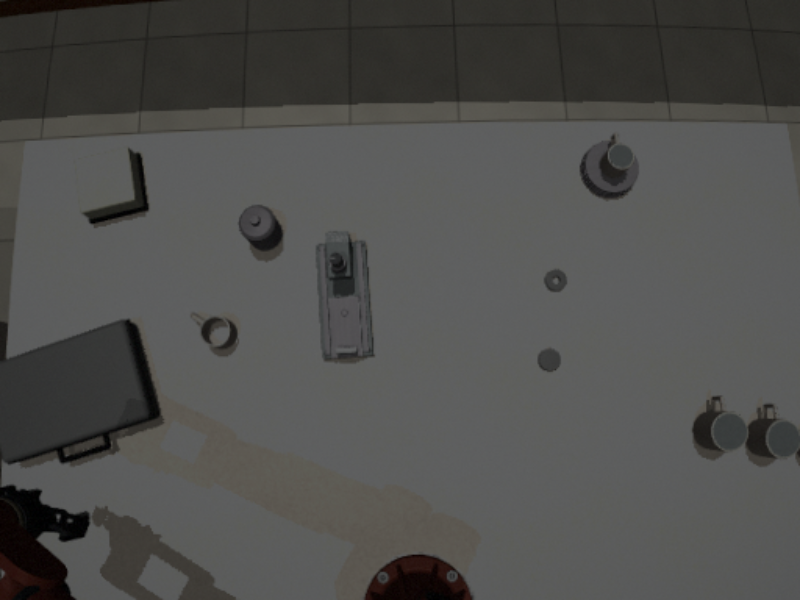

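View pics/sw0.png

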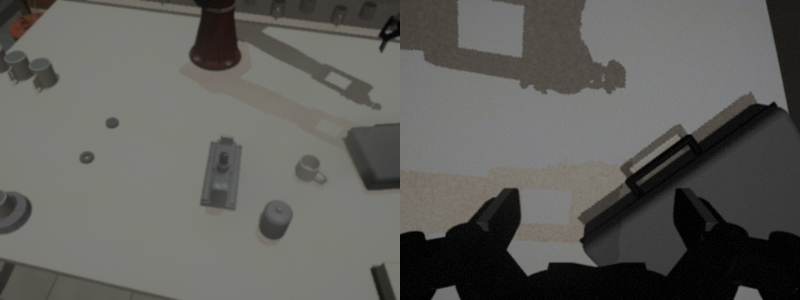

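The top view (800 px scale) shows the washer at (555,280), the blank at (549,360) and the gauge around (345,300), with the knob at (337,260), stub at (344,313) and tab at (346,351). The slide's pull-out end faces the robot. Next I'll measure these.

```bash
python3 - <<'E'
from h import *
c=camera('top');T=wfc(c);u,v,P=cloud(c,T)
k=.64
print('rough washer',ray(c,T,[[555*k,280*k],[549*k,360*k]],.01).round(4).tolist(),'stub',ray(c,T,[[344*k,313*k]],.035).round(4),'knob',ray(c,T,[[337*k,260*k]],.162).round(4))
f=c['frame'];g=cv2.cvtColor(f,cv2.COLOR_BGR2GRAY)
# washer contour
x0,y0=int(555*k),int(280*k)
m=np.zeros_like(g);r=slice(y0-18,y0+18),slice(x0-18,x0+18)
bg=np.median(g[r]);m[r]=(g[r]<bg*.85)*255
cs,h=cv2.findContours(m,cv2.RETR_CCOMP,cv2.CHAIN_APPROX_NONE)
for q,hh in zip(cs,h[0]):
    if len(q)>6: e=cv2.minEnclosingCircle(q);M=cv2.moments(q);print(len(q),e,hh[3], ray(c,T,[[M['m10']/max(M['m00'],1),M['m01']/max(M['m00'],1)]],.01).round(4))
# gauge cloud
s=(P[:,0]>.3)&(P[:,0]<.75)&(P[:,1]>.05)&(P[:,1]<.35)
for a,b in ((.055,.07),(.09,.108),(.118,.13),(.15,.17)):
    q=P[s&(P[:,2]>a)&(P[:,2]<b)]
    if len(q): print(a,len(q),q.mean(0).round(4),q.min(0).round(3),q.max(0).round(3))
q=s&(P[:,2]>.014)&(P[:,2]<.034)
print(cv2.minAreaRect(P[q][:,:2].astype(np.float32)))
cv2.imwrite('pics/g.png',np.hstack([cv2.convertScaleAbs(cv2.resize(f[140:240,190:260],None,fx=5.5,fy=5.5,interpolation=2),alpha=1.8),cv2.convertScaleAbs(cv2.resize(f[140:240,320:390],None,fx=5.5,fy=5.5,interpolation=2),alpha=1.8)]))
E
```

```text
rough washer [[0.6262, -0.2909, 0.01], [0.4673, -0.2697, 0.01]] stub [[0.5654 0.1287 0.035 ]] knob [[0.6424 0.13   0.162 ]]
40 ((355.0, 179.17857360839844), 7.45207405090332) -1 [[ 0.6262 -0.2906  0.01  ]]
12 ((355.5, 179.5), 2.549609661102295) 0 [[ 0.6253 -0.2909  0.01  ]]
0.055 89 [0.5718 0.203  0.0611] [0.485 0.107 0.055] [0.745 0.35  0.07 ]
0.09 563 [0.6951 0.1978 0.097 ] [0.623 0.112 0.09 ] [0.75  0.321 0.108]
0.118 34 [0.6402 0.1317 0.1254] [0.631 0.121 0.121] [0.657 0.15  0.129]
0.15 56 [0.6455 0.1337 0.1602] [0.636 0.123 0.151] [0.656 0.144 0.166]
((0.6085212230682373, 0.1934799700975418), (0.2797180116176605, 0.24169956147670746), 77.82878875732422)
```

View pics/g.png

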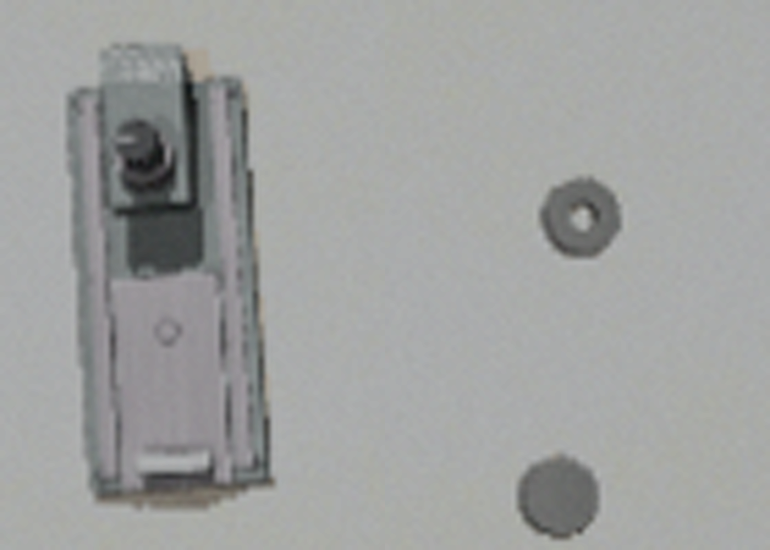

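The crop shows the bore of the washer at about (582,216), the blank at (558,497), the stub at (168,332), the tab at (174,462) and the knob at (140,140). Next, a close look at the gauge from the wrist camera while on the way over.

```bash
cat >> h.py <<'E'
def mv(pos,yaw=None):
    s=state();M=R.from_euler('xyz',s['tool_rot']).as_matrix()
    d=M.T@(np.array(pos)-s['position']); y=s['tool_rot'][2]
    r=0 if yaw is None else -np.degrees((yaw-y+np.pi)%(2*np.pi)-np.pi)
    print('shift mm',(d*1000).round(1),'roll',r.round(1) if yaw is not None else 0,'| q',s['joint_pos'].round(2),'t',round(s['time_s'],2))
E
python3 -c "
from h import *
mv([.545,.13,.46],3.2)"
```

```text
shift mm [-459.3 -303.9  -55.8] roll -24.9 | q [ 1.08  0.22  1.61  0.    1.31 -0.11] t 0.2
```

>>> {"method": "apply_moves", "body": {
  "plan": [
    [[-0.459,-0.304,-0.056],-25,0.085],
    [[-0.459,-0.304,-0.056],-25,0.085],
    [[-0.459,-0.304,-0.056],-25,0.085],
    [[-0.459,-0.304,-0.056],-25,0.085],
    [[-0.459,-0.304,-0.056],-25,0.085],
    [[-0.459,-0.304,-0.056],-25,0.085],
    [[-0.459,-0.304,-0.056],-25,0.085],
    [[-0.459,-0.304,-0.056],-25,0.085],
    [[-0.459,-0.304,-0.056],-25,0.085],
    [[-0.459,-0.304,-0.056],-25,0.085]
  ]
}}

```text
time_s: 1.03
position: [0.4649, 0.2434, 0.4466]
tool_rot: [3.141, 0.0, -3.081]
ft_force: [0.6, 1.7, -1.4]
gripper_width: 0.0849
```

```bash
python3 -c "
from h import *
mv([.545,.13,.46],3.2)"
```

```text
shift mm [ -73.1 -118.1  -13.4] roll 0.1 | q [ 0.35 -0.03  1.8   0.    1.37 -1.28] t 1.03
```

>>> {"method": "apply_moves", "body": {
  "plan": [
    [[-0.07,-0.113,-0.013],0,0.085],
    [[-0.07,-0.113,-0.013],0,0.085],
    [[-0.07,-0.113,-0.013],0,0.085],
    [[-0.07,-0.113,-0.013],0,0.085],
    [[-0.07,-0.113,-0.013],0,0.085],
    [[-0.07,-0.113,-0.013],0,0.085]
  ]
}}

```text
time_s: 1.53
position: [0.5409, 0.1367, 0.459]
tool_rot: [3.141, -0.001, -3.082]
ft_force: [0.1, -0.4, 0.5]
gripper_width: 0.0853
```

```bash
python3 -c "
from h import *
import pickle
s=state();c=camera('wrist');pickle.dump((s,c),open('w1.pkl','wb'));print(s['position'],s['tool_rot'],np.abs(s['qvel']).max())
cv2.imwrite('pics/w1.png',cv2.convertScaleAbs(cv2.resize(c['frame'],(800,600),interpolation=2),alpha=1.6))
"
```

```text
[0.54089397 0.13666907 0.45896206] [ 3.14066887e+00 -1.41011531e-03 -3.08245185e+00] 0.037818200324208
```

View pics/w1.png

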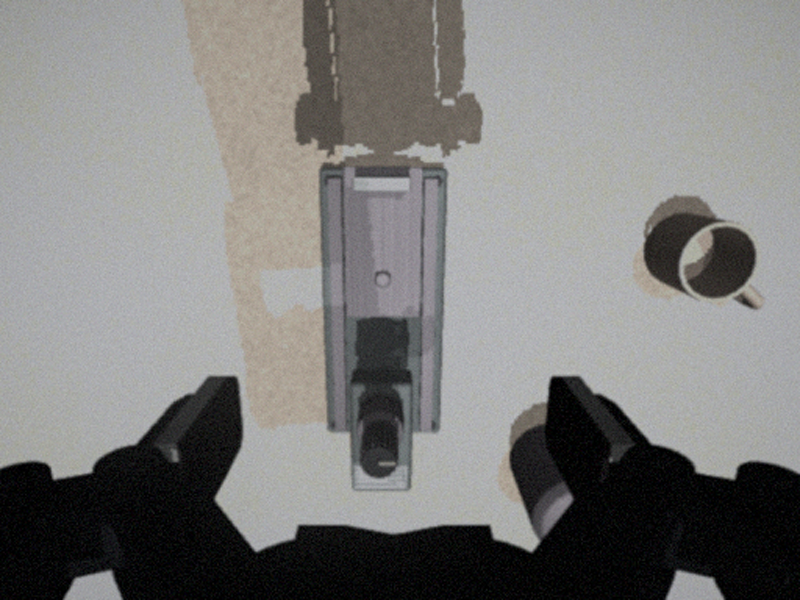

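The wrist view (800 px scale) shows the base from (320,168) to (446,430), the stub at (382,278), the tab top at (382,184) and the knob top at (379,461). The gauge is nearly aligned with the tool.

```bash
python3 -c "
from h import *
import pickle
s,c=pickle.load(open('w1.pkl','rb'));T=wfc(c,s);k=.64
P=lambda l,z:ray(c,T,np.array(l)*k,z).round(4)
L=P([[320,168],[446,168],[329,431],[440,431]],.018);print('base',L.tolist())
a=L[2]-L[0];b=L[3]-L[1];print('yaw',np.arctan2(a[1],a[0]),np.arctan2(b[1],b[0]),'w',L[0,1]-L[1,1])
r=P([[345,170],[353,430],[423,170],[417,430]],.026);print('rails',r.tolist())
print('stub',P([[382,278]],.035),'tabtop',P([[355,184],[409,184]],.062).tolist(),'knob',P([[379,461]],.162))
u,v,Q=cloud(c,T)
q=Q[(np.abs(Q[:,0]-.645)<.03)&(np.abs(Q[:,1]-.133)<.03)&(Q[:,2]>.152)];print(len(q),q.mean(0),q.min(0),q.max(0))
q=Q[(np.abs(Q[:,1]-.133)<.04)&(np.abs(Q[:,0]-.49)<.03)&(Q[:,2]>.055)&(Q[:,2]<.07)];print('tab',len(q),q.mean(0),q.min(0),q.max(0))
# stub circle
g=cv2.cvtColor(c['frame'],cv2.COLOR_BGR2GRAY);x,y=int(382*k),int(278*k);z=cv2.resize(g[y-10:y+11,x-10:x+11],None,fx=8,fy=8,interpolation=2)
h=cv2.HoughCircles(cv2.GaussianBlur(z,(0,0),2),3,2,30,param1=60,param2=.3,minRadius=25,maxRadius=60);
for e in (h[0][:3] if h is not None else []): print('circ',e, ray(c,T,[[(e[0]+.5)/8-.5+x-10,(e[1]+.5)/8-.5+y-10]],.035).round(4))
c=camera('scene');T=wfc(c);f=c['frame'];cv2.imwrite('pics/sc.png',cv2.convertScaleAbs(cv2.resize(f[160:280,240:340],None,fx=5,fy=5,interpolation=2),alpha=1.8))
"
```

```text
base [[0.4878, 0.0763, 0.018], [0.482, 0.1734, 0.018], [0.7147, 0.0891, 0.018], [0.7088, 0.1878, 0.018]]
yaw 0.056352788660060577 0.06340695196683196 w -0.09709999999999999
rails [[0.4879, 0.0963, 0.026], [0.7077, 0.1109, 0.026], [0.4844, 0.1553, 0.026], [0.7044, 0.1666, 0.026]]
stub [[0.5681 0.1289 0.035 ]] tabtop [[0.4956, 0.1068, 0.062], [0.4934, 0.1443, 0.062]] knob [[0.648  0.1342 0.162 ]]
506 [0.64633013 0.13334565 0.16054291] [0.63749098 0.12205404 0.152042  ] [0.65903145 0.14470909 0.16367296]
tab 366 [0.49430463 0.12491065 0.06178203] [0.4884608  0.10532976 0.05991175] [0.50028009 0.14481739 0.06422713]
```

```bash
python3 -c "
from h import *
mv([.620,-.29,.32],3.2)"
```

```text
shift mm [ -53.4 -432.2  138.5] roll 0.2 | q [ 0.12  0.03  1.71  0.    1.4  -1.51] t 1.63
```

>>> {"method": "apply_moves", "body": {
  "plan": [
    [[-0.053,-0.432,0.138],0,0.06],
    [[-0.053,-0.432,0.138],0,0.06],
    [[-0.053,-0.432,0.138],0,0.06],
    [[-0.053,-0.432,0.138],0,0.06],
    [[-0.053,-0.432,0.138],0,0.06],
    [[-0.053,-0.432,0.138],0,0.06],
    [[-0.053,-0.432,0.138],0,0.06],
    [[-0.053,-0.432,0.138],0,0.06],
    [[-0.053,-0.432,0.138],0,0.06],
    [[-0.053,-0.432,0.138],0,0.06]
  ]
}}

```text
time_s: 2.47
position: [0.6136, -0.2531, 0.3327]
tool_rot: [3.141, -0.0, -3.078]
ft_force: [0.7, 0.8, -0.8]
gripper_width: 0.0602
```

>>> {"method": "apply_moves", "body": {
  "plan": [
    [[-0.002,-0.025,0.01],0,0.06],
    [[-0.002,-0.025,0.01],0,0.06],
    [[-0.002,-0.025,0.01],0,0.06],
    [[-0.002,-0.025,0.01],0,0.06],
    [[-0.002,-0.025,0.01],0,0.06]
  ]
}}

```text
time_s: 2.88
position: [0.6172, -0.2763, 0.3242]
tool_rot: [3.141, 0.001, -3.078]
ft_force: [1.0, 0.8, 0.2]
gripper_width: 0.0601
```

```bash
cat > wm.py <<'E'
from h import *
import sys
def washer(s,c,z,guess=None):
    """hole/outer ellipses of grey disc near guess, cast on plane z"""
    T=wfc(c,s);g=cv2.cvtColor(c['frame'],cv2.COLOR_BGR2GRAY)
    m=cv2.threshold(cv2.GaussianBlur(g,(3,3),0),0,255,cv2.THRESH_BINARY_INV+cv2.THRESH_OTSU)[1]
    cs,h=cv2.findContours(m,cv2.RETR_CCOMP,cv2.CHAIN_APPROX_NONE)
    for q,hh in zip(cs,h[0]):
        A=cv2.contourArea(q)
        if 60<A<20000 and len(q)>10:
            e=cv2.fitEllipse(q);p=ray(c,T,[e[0]],z)[0]
            if guess is None or np.hypot(*(p[:2]-guess))<.03: print('hole' if hh[3]>=0 else 'outer',np.round(e[0],1),np.round(e[1],1),A,p.round(4))
if __name__=='__main__':
    s=state();c=camera('wrist');print(s['position'],s['tool_rot'])
    cv2.imwrite('pics/'+sys.argv[1],cv2.convertScaleAbs(cv2.resize(c['frame'],(800,600),interpolation=2),alpha=1.6))
    washer(s,c,.01)
E
python3 wm.py w2.png
```

```text
[ 0.61715141 -0.27628428  0.32418414] [ 3.14131371e+00  6.11363502e-04 -3.07839038e+00]
hole [ 48.9 348.8] [ 8.1 21.1] 126.0 [ 0.8157 -0.4779  0.01  ]
hole [454.4 348.7] [ 7.7 21.8] 121.5 [ 0.7882 -0.0531  0.01  ]
outer [233.5 188.4] [18.6 20.8] 110.0 [ 0.6287 -0.2925  0.01  ]
outer [234.4 186.3] [43.  45.4] 235.5 [ 0.6267 -0.2917  0.01  ]
outer [295.9  79.4] [ 73.2 167.1] 6798.0 [ 0.5332 -0.2461  0.01  ]
outer [269.9  11.8] [29.1 55.3] 1078.5 [ 0.4843 -0.2712  0.01  ]
```

View pics/w2.png

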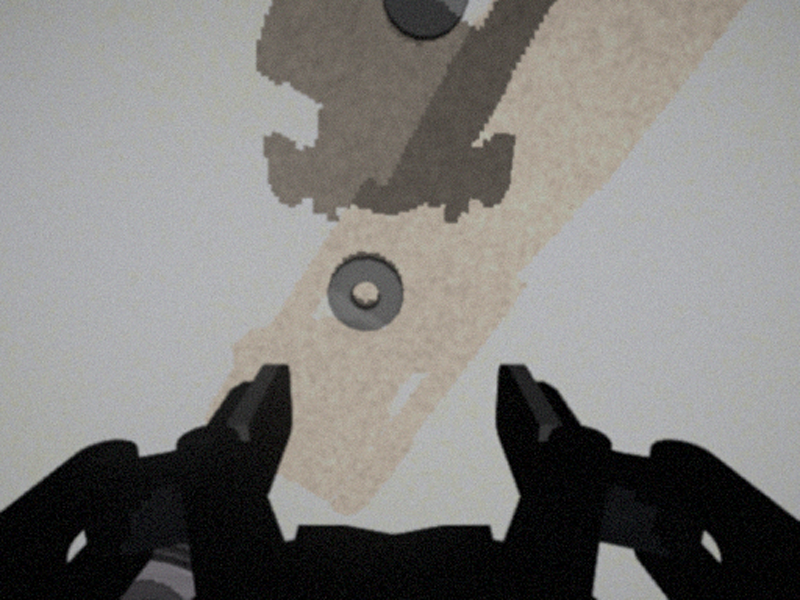

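The wrist view shows the washer at (366,293), with its bore clear and no hand obstruction. That puts it at about (0.627,-0.292). I'll go down over it.

```bash
python3 -c "
from h import *
mv([.627,-.292,.20],3.2)"
```

```text
shift mm [ -8.7 -16.2 124.4] roll 0.3 | q [-0.52  0.39  1.55  0.    1.2  -2.16] t 2.93
```

>>> {"method": "apply_moves", "body": {
  "plan": [
    [[-0.009,-0.016,0.03],0,0.056],
    [[-0.009,-0.016,0.06],0,0.056],
    [[-0.009,-0.016,0.09],0,0.056],
    [[-0.009,-0.016,0.12],0,0.056],
    [[-0.009,-0.016,0.124],0,0.056],
    [[-0.009,-0.016,0.124],0,0.056],
    [[-0.009,-0.016,0.124],0,0.056]
  ]
}}

```text
time_s: 3.52
position: [0.6274, -0.2935, 0.2011]
tool_rot: [-3.141, 0.002, -3.08]
ft_force: [1.1, 0.3, 0.9]
gripper_width: 0.0557
```

```bash
python3 -c "
from h import *
mv([.627,-.292,.176],3.2);print(state()['position'])
"; python3 wm.py w3.png
```

```text
shift mm [ 0.3  1.5 25.1] roll 0.2 | q [-0.54  0.57  1.55  0.    1.02 -2.17] t 3.52
[ 0.62738363 -0.29349231  0.20107744]
[ 0.62738363 -0.29349231  0.20107744] [-3.14062320e+00  1.52355320e-03 -3.07992003e+00]
hole [447.2 346.6] [ 8.5 22.3] 141.0 [ 0.6937 -0.1744  0.01  ]
hole [ 56.2 346.4] [ 8.4 22.6] 140.5 [ 0.7083 -0.4053  0.01  ]
hole [255.2 228.8] [20.5 28.2] 445.0 [ 0.6258 -0.2925  0.01  ]
```

View pics/w3.png

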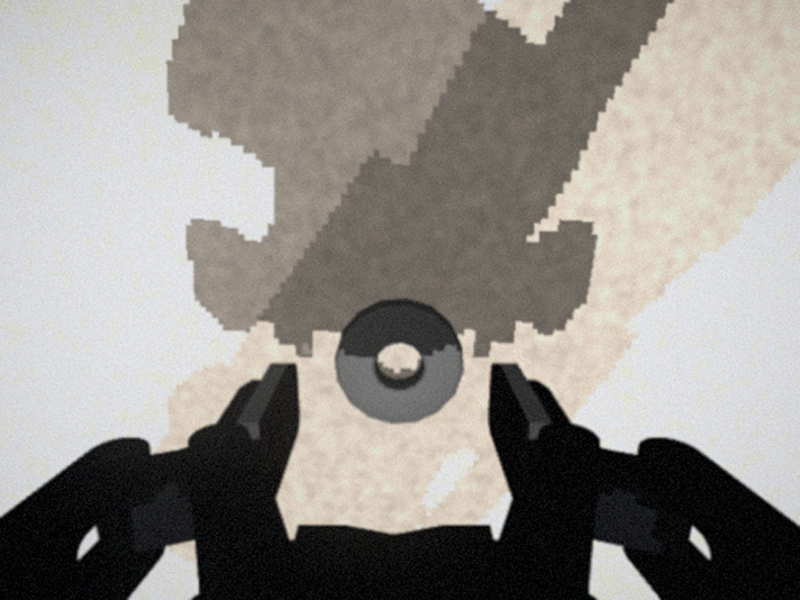

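The washer's outer circle is centred at (400,361) between the open pads (297 and 490). I'll lower to just above the counter.

>>> {"method": "apply_moves", "body": {
  "plan": [
    [[0.0,0.001,0.008],0,0.056],
    [[0.0,0.001,0.016],0,0.056],
    [[0.0,0.001,0.022],0,0.056],
    [[0.0,0.001,0.025],0,0.056],
    [[0.0,0.001,0.025],0,0.056],
    [[0.0,0.001,0.025],0,0.056]
  ]
}}

```text
time_s: 4.07
position: [0.6263, -0.293, 0.1739]
tool_rot: [3.141, -0.001, -3.081]
ft_force: [-0.5, -0.5, 0.2]
gripper_width: 0.0561
```

>>> {"method": "apply_moves", "body": {
  "plan": [
    [[0.0,0.0,0.001],0,0.056],
    [[0.0,0.0,0.002],0,0.056],
    [[0.0,0.0,0.002],0,0.056]
  ]
}}

```text
time_s: 4.32
position: [0.6266, -0.2931, 0.1725]
tool_rot: [-3.141, 0.0, -3.081]
ft_force: [0.7, 0.2, -0.2]
gripper_width: 0.0561
```

>>> {"method": "apply_moves", "body": {
  "plan": [
    [[0.0,0.0,0.001],0,0.056],
    [[0.0,0.0,0.002],0,0.056],
    [[0.0,0.0,0.002],0,0.056]
  ]
}}

```text
time_s: 4.57
position: [0.6265, -0.293, 0.1703]
tool_rot: [3.141, -0.0, -3.081]
ft_force: [-0.2, 1.3, -0.1]
gripper_width: 0.0562
```

>>> {"method": "apply_moves", "body": {
  "plan": [
    [[0.0,0.0,0.001],0,0.056],
    [[0.0,0.0,0.001],0,0.056],
    [[0.0,0.0,0.002],0,0.056],
    [[0.0,0.0,0.002],0,0.056]
  ]
}}

```text
time_s: 4.9
position: [0.6267, -0.2931, 0.1693]
tool_rot: [3.142, -0.0, -3.081]
ft_force: [-1.7, 1.2, 4.2]
gripper_width: 0.0559
```

>>> {"method": "apply_moves", "body": {
  "plan": [
    [[0.0,0.0,0.001],0,0.056],
    [[0.0,0.0,0.001],0,0.056],
    [[0.0,0.0,0.002],0,0.056],
    [[0.0,0.0,0.002],0,0.056]
  ]
}}

```text
time_s: 5.23
position: [0.6269, -0.2932, 0.1693]
tool_rot: [3.141, -0.001, -3.081]
ft_force: [-6.1, 3.0, 12.4]
gripper_width: 0.0558
```

>>> {"method": "apply_moves", "body": {
  "plan": [
    [[0.0,0.0,-0.006],0,0.056],
    [[0.0,0.0,-0.006],0,0.056],
    [[0.0,0.0,-0.006],0,0.056]
  ],
  "newtons": 20
}}

```text
time_s: 5.48
position: [0.6268, -0.2932, 0.1727]
tool_rot: [-3.141, 0.001, -3.081]
ft_force: [-1.0, 0.9, -0.4]
gripper_width: 0.0562
```

>>> {"method": "apply_moves", "body": {
  "plan": [
    [[0.0,0.0,0.0],0,0.05],
    [[0.0,0.0,0.0],0,0.046],
    [[0.0,0.0,0.0],0,0.044],
    [[0.0,0.0,0.0],0,0.04],
    [[0.0,0.0,0.0],0,0.04],
    [[0.0,0.0,0.0],0,0.04]
  ],
  "newtons": 20
}}

```text
time_s: 5.98
position: [0.6264, -0.293, 0.1722]
tool_rot: [3.141, -0.0, -3.081]
ft_force: [-0.1, 0.5, -1.4]
gripper_width: 0.0422
```

```bash
python3 -c "
from h import *
s=state();print(s['position'],s['ft_force'],s['gripper_width'])"
```

```text
[ 0.62644835 -0.29300083  0.17216829] [-0.05240027  0.54802202 -1.35045709] 0.04215425076714283
```

>>> {"method": "apply_moves", "body": {
  "plan": [
    [[0.0,0.0,-0.02],0,0.04],
    [[0.0,0.0,-0.06],0,0.04],
    [[0.0,0.0,-0.1],0,0.04],
    [[0.0,0.0,-0.1],0,0.04],
    [[0.0,0.0,-0.1],0,0.04]
  ]
}}

```text
time_s: 6.4
position: [0.6283, -0.294, 0.2775]
tool_rot: [-3.136, 0.008, -3.081]
ft_force: [-0.7, 0.5, -1.2]
gripper_width: 0.0424
```

```bash
python3 wm.py w4.png; python3 -c "
from h import *
print(state()['gripper_width']);mv([.5681,.1289,.29],3.2)"
```

```text
[ 0.62826102 -0.29404898  0.27745231] [-3.13639012  0.00752751 -3.08095707]
hole [131.2 353.6] [14.4 22.7] 229.0 [ 0.7853 -0.3928  0.01  ]
hole [423.8 340.3] [10.1 27.5] 208.5 [ 0.7548 -0.1393  0.01  ]
hole [ 79.6 340.5] [10.1 27.9] 211.5 [ 0.7749 -0.4377  0.01  ]
hole [252.1 311.7] [ 65.6 128.5] 4862.5 [ 0.7345 -0.2893  0.01  ]
hole [251.7 258.6] [25.3 34.3] 680.0 [ 0.6854 -0.2927  0.01  ]
outer [294.9  98.3] [ 88.3 219.2] 12364.0 [ 0.5616 -0.2704  0.01  ]
hole [251.  159.7] [12.5 24.1] 215.0 [ 0.6063 -0.298   0.01  ]
0.04224724780153739
shift mm [ 33.2 425.  -16.6] roll 0.1 | q [-0.54  0.48  1.53 -0.    1.13 -2.17] t 6.45
```

View pics/w4.png

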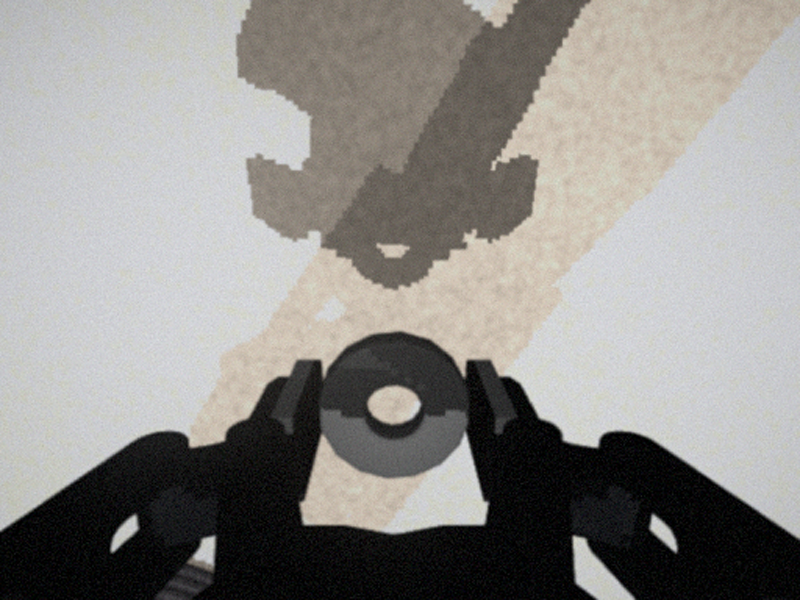

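The washer is held level and centred between the pads. Its outer circle is at (394,404), with radius 74 px.

```bash
python3 -c "
from h import *
c=camera('wrist');s=state();print(s['position'],s['tool_rot'],np.abs(s['qvel']).max())
T=np.array(c['T_tool_cam'])
for z in (.160,.1622,.164): print(z,ray(c,T,[[252.2,258.7]],z), [ray(c,T,[[a*.64,404*.64]],z)[0].round(4).tolist() for a in (320,468)])
mv([.5681,.1289,.30],3.2)"
```

```text
[ 0.62620249 -0.2928414   0.27201148] [ 3.14106616e+00 -8.63119269e-04 -3.08103132e+00] 0.031623697830262976
0.16 [[ 0.00078155 -0.0003312   0.16      ]] [[0.0008, -0.0208, 0.16], [0.0008, 0.0201, 0.16]]
0.1622 [[-0.0003601  -0.00033038  0.1622    ]] [[-0.0003, -0.0211, 0.1622], [-0.0003, 0.0204, 0.1622]]
0.164 [[-0.00129418 -0.00032971  0.164     ]] [[-0.0013, -0.0214, 0.164], [-0.0012, 0.0207, 0.164]]
shift mm [ 32.5 424.5 -27.7] roll 0.1 | q [-0.54  0.48  1.53 -0.    1.13 -2.17] t 6.5
```

>>> {"method": "apply_moves", "body": {
  "plan": [
    [[0.0325,0.4245,-0.028],0,0.04],
    [[0.0325,0.4245,-0.028],0,0.04],
    [[0.0325,0.4245,-0.028],0,0.04],
    [[0.0325,0.4245,-0.028],0,0.04],
    [[0.0325,0.4245,-0.028],0,0.04],
    [[0.0325,0.4245,-0.028],0,0.04],
    [[0.0325,0.4245,-0.028],0,0.04],
    [[0.0325,0.4245,-0.028],0,0.04],
    [[0.0325,0.4245,-0.028],0,0.04],
    [[0.0325,0.4245,-0.028],0,0.04]
  ]
}}

```text
time_s: 7.33
position: [0.5679, 0.1206, 0.2972]
tool_rot: [-3.141, -0.005, -3.081]
ft_force: [0.9, -0.1, -1.0]
gripper_width: 0.042
```

```bash
python3 -c "
from h import *
s=state();print(np.abs(s['qvel']).max());mv([.5681,.1289,.27],3.2)"
```

```text
0.8629261983438794
shift mm [-0.8  8.3 27.2] roll 0.1 | q [ 0.09  0.24  1.8  -0.    1.11 -1.54] t 7.33
```

>>> {"method": "apply_moves", "body": {
  "plan": [
    [[0.0,0.0,0.01],0,0.04],
    [[0.0,0.0,0.025],0,0.04],
    [[0.0,0.0,0.025],0,0.04],
    [[0.0,0.0,0.025],0,0.04],
    [[0.0,0.0,0.025],0,0.04]
  ]
}}

```text
time_s: 7.75
position: [0.5695, 0.1181, 0.2737]
tool_rot: [-3.141, -0.003, -3.082]
ft_force: [-0.4, 0.6, -0.2]
gripper_width: 0.0424
```

```bash
python3 wm.py w5.png; python3 -c "
from h import *
s=state();print(np.abs(s['qvel']).max());mv([.5681,.1289,.225],3.2)"
```

```text
[0.56945685 0.11811372 0.27366033] [-3.14142082e+00 -2.56128412e-03 -3.08198371e+00]
hole [422.8 338.7] [ 7.4 21.4] 119.5 [0.6882 0.2697 0.01  ]
hole [ 79.6 340.5] [10.1 27.9] 211.5 [ 0.7079 -0.021   0.01  ]
hole [199.3 320. ] [13.  47.2] 394.5 [0.6802 0.0807 0.01  ]
hole [217.4 312. ] [14.3 55.7] 548.0 [0.6715 0.0954 0.01  ]
hole [298.8 303.4] [11.  42.2] 307.5 [0.6594 0.161  0.01  ]
hole [232.7 210.2] [14.5 22.1] 166.0 [0.5828 0.104  0.01  ]
hole [249.9 184.5] [ 6.7 18.6] 83.5 [0.5624 0.1156 0.01  ]
hole [212.  204.3] [21.5 58.3] 872.5 [0.5792 0.0885 0.01  ]
hole [293.1 206.4] [46.9 68.7] 1833.0 [0.5772 0.1486 0.01  ]
hole [309.1 106.6] [ 4.9 28.7] 98.5 [0.5049 0.1529 0.01  ]
hole [191.2 100. ] [ 6.4 16.1] 78.0 [0.5053 0.0722 0.01  ]
hole [281.4  82.8] [20.  92.6] 1129.0 [0.4905 0.1327 0.01  ]
hole [189.   72.8] [ 6.6 33.8] 159.0 [0.4878 0.0705 0.01  ]
hole [186.8  38.6] [ 6.4 40.2] 183.0 [0.4665 0.0688 0.01  ]
0.012915553805395642
shift mm [ 1.1 11.  49.4] roll 0.0 | q [ 0.08  0.27  1.81 -0.    1.06 -1.55] t 7.8
```

View pics/w5.png

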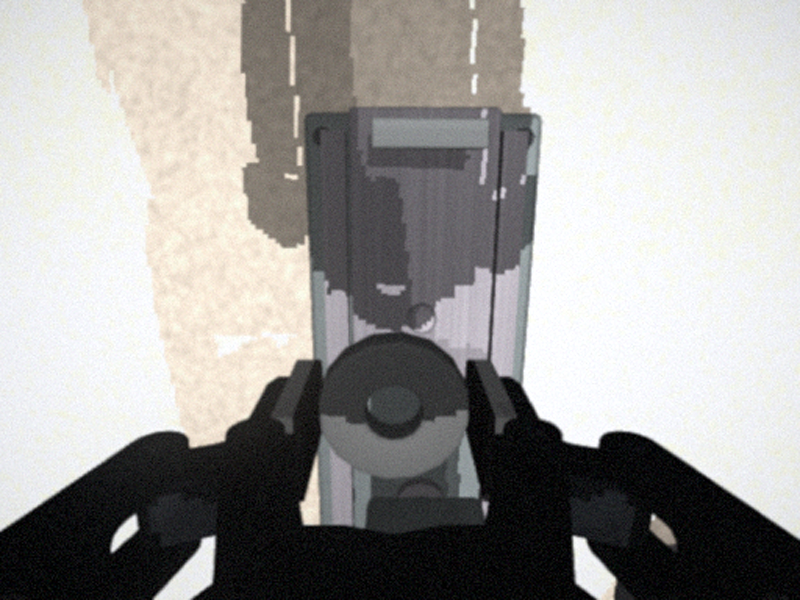

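The stub is visible at (421,317), just beyond the held washer at (394,404), so I can work out both from this picture.

```bash
python3 -c "
from h import *
c=camera('wrist');s=state();T=wfc(c,s);k=.64
M=R.from_euler('xyz',s['tool_rot']).as_matrix()
st=ray(c,T,[[421*k,317*k]],.035)[0];w=ray(c,T,[[394*k,404*k]],s['position'][2]-.1622)[0]
print('stub',st,'washer',w,'shift tool',M.T@(st-w))
tb=ray(c,T,np.array([[372,118],[488,118],[372,147],[488,147],[430,132]])*k,.062);print(tb.round(4).tolist())
print('rails mid', ray(c,T,np.array([[322,300],[520,300]])*k,.018).round(4).tolist())
"
```

```text
stub [0.56938189 0.12907914 0.035     ] washer [0.57050938 0.11766682 0.11280604] shift tool [0.00047    0.01146264 0.07780539]
[[0.492, 0.1056, 0.062], [0.4896, 0.1444, 0.062], [0.5014, 0.106, 0.062], [0.499, 0.1453, 0.062], [0.4953, 0.1253, 0.062]]
rails mid [[0.5694, 0.0847, 0.018], [0.564, 0.1748, 0.018]]
```

>>> {"method": "apply_moves", "body": {
  "plan": [
    [[0.0005,0.0115,0.0],0,0.04],
    [[0.0005,0.0115,0.02],0,0.04],
    [[0.0005,0.0115,0.04],0,0.04],
    [[0.0005,0.0115,0.055],0,0.04],
    [[0.0005,0.0115,0.06],0,0.04],
    [[0.0005,0.0115,0.06],0,0.04],
    [[0.0005,0.0115,0.06],0,0.04]
  ]
}}

```text
time_s: 8.43
position: [0.569, 0.1305, 0.2154]
tool_rot: [3.141, 0.001, -3.081]
ft_force: [-0.2, -0.2, 0.2]
gripper_width: 0.0421
```

```bash
python3 -c "
from h import *
c=camera('wrist');s=state();print(s['position'],s['ft_force'],s['gripper_width'])
f=c['frame'][180:340,160:350];cv2.imwrite('pics/w6.png',cv2.convertScaleAbs(cv2.resize(f,None,fx=3.5,fy=3.5,interpolation=2),alpha=2.2))
mv([.5679,.1293,.2072])"
```

```text
[0.56936139 0.13044493 0.21607747] [ 0.41784396 -0.14272576 -0.93309117] 0.0420522755331745
shift mm [ 1.5 -1.1  8.9] roll 0 | q [ 0.11  0.36  1.83  0.    0.95 -1.53] t 8.48
```

View pics/w6.png

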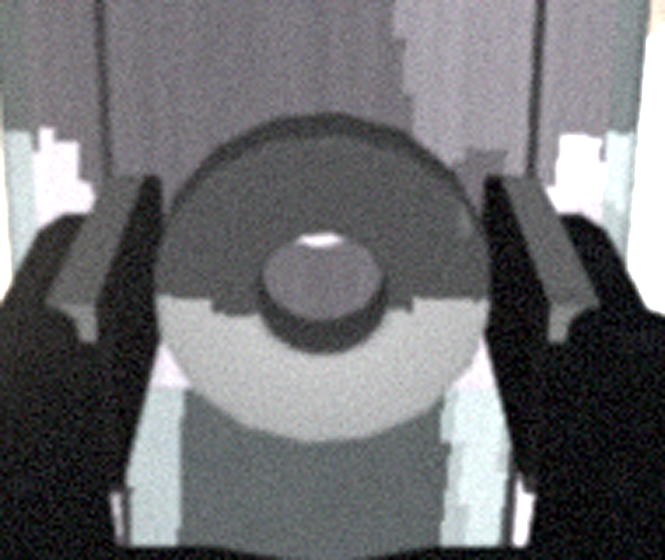

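The washer outline is centred at x 322 and the slide's edges are at 103 and 540 (mid 321.5), so it is aligned sideways. The bore is over the slide, but the stub's edge isn't clear. I'll lower by feel: the washer is seated at TCP z ≈ 0.202, and riding on the stub would stop it at ≈ 0.207.

>>> {"method": "apply_moves", "body": {
  "plan": [
    [[0.0,-0.0005,0.003],0,0.04],
    [[0.0,-0.0005,0.006],0,0.04],
    [[0.0,-0.0005,0.007],0,0.04],
    [[0.0,-0.0005,0.008],0,0.04],
    [[0.0,-0.0005,0.008],0,0.04]
  ]
}}

```text
time_s: 8.9
position: [0.5686, 0.1297, 0.2067]
tool_rot: [3.142, -0.0, -3.081]
ft_force: [-0.6, 0.3, 0.2]
gripper_width: 0.0423
```

>>> {"method": "apply_moves", "body": {
  "plan": [
    [[0.0,0.0,0.001],0,0.04],
    [[0.0,0.0,0.0015],0,0.04],
    [[0.0,0.0,0.0015],0,0.04]
  ]
}}

```text
time_s: 9.15
position: [0.5688, 0.1298, 0.2058]
tool_rot: [-3.142, -0.0, -3.081]
ft_force: [-0.6, -0.6, 2.1]
gripper_width: 0.0424
```

>>> {"method": "apply_moves", "body": {
  "plan": [
    [[0.0,0.0,0.001],0,0.04],
    [[0.0,0.0,0.0015],0,0.04],
    [[0.0,0.0,0.0015],0,0.04]
  ]
}}

```text
time_s: 9.4
position: [0.5684, 0.1298, 0.2034]
tool_rot: [-3.142, -0.0, -3.081]
ft_force: [0.0, -0.1, 0.2]
gripper_width: 0.042
```

>>> {"method": "apply_moves", "body": {
  "plan": [
    [[0.0,0.0,0.0005],0,0.04],
    [[0.0,0.0,0.001],0,0.04],
    [[0.0,0.0,0.001],0,0.04]
  ]
}}

```text
time_s: 9.65
position: [0.5685, 0.1297, 0.2024]
tool_rot: [-3.142, -0.0, -3.081]
ft_force: [-1.1, -0.7, -0.3]
gripper_width: 0.0421
```

>>> {"method": "apply_moves", "body": {
  "plan": [
    [[0.0,0.0,0.0005],0,0.04],
    [[0.0,0.0,0.0008],0,0.04],
    [[0.0,0.0,0.0008],0,0.04]
  ]
}}

```text
time_s: 9.9
position: [0.5686, 0.1298, 0.202]
tool_rot: [-3.142, -0.0, -3.081]
ft_force: [-0.5, 0.7, -0.3]
gripper_width: 0.0423
```

>>> {"method": "apply_moves", "body": {
  "plan": [
    [[0.0,0.0,0.0],0,0.046],
    [[0.0,0.0,0.0],0,0.06],
    [[0.0,0.0,0.0],0,0.06],
    [[0.0,0.0,0.0],0,0.06],
    [[0.0,0.0,-0.02],0,0.06],
    [[0.0,0.0,-0.05],0,0.06],
    [[0.0,0.0,-0.07],0,0.06],
    [[0.0,0.0,-0.07],0,0.06],
    [[0.0,0.0,-0.07],0,0.06]
  ]
}}

```text
time_s: 10.65
position: [0.5695, 0.1299, 0.2739]
tool_rot: [3.141, 0.004, -3.081]
ft_force: [-0.8, -0.8, 0.6]
gripper_width: 0.0604
```

```bash
python3 wm.py w7.png|head -1; python3 -c "
from h import *
c=camera('wrist');s=state();T=wfc(c,s);u,v,Q=cloud(c,T)
q=Q[(np.hypot(Q[:,0]-.569,Q[:,1]-.1295)<.019)&(np.hypot(Q[:,0]-.569,Q[:,1]-.1295)>.012)]
A=np.c_[q[:,:2]-[.569,.1295],np.ones(len(q))];print('washer top plane',np.linalg.lstsq(A,q[:,2],rcond=None)[0],np.median(q[:,2]))
mv([.46,.122,.30],3.2)"
```

```text
[0.56950034 0.1298505  0.27392974] [ 3.14144242  0.0041495  -3.08102658]
washer top plane [-5.36194038 -0.34040962  0.09564977] 0.17735536624376488
shift mm [108.4  -1.1 -28.7] roll 0.1 | q [ 0.1   0.28  1.81 -0.    1.05 -1.53] t 10.75
```

View pics/w7.png

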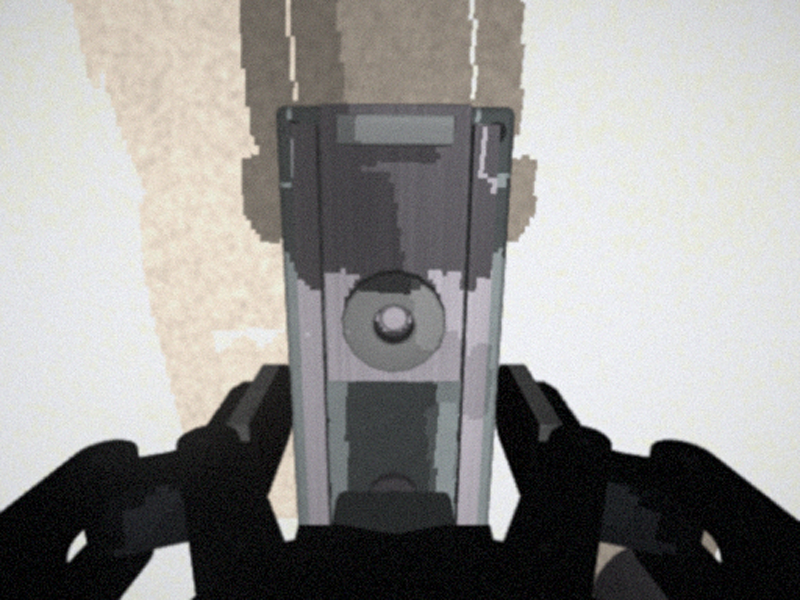

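The washer lies flat around the stub, which is visible through the bore at (394,318). Next I'll go behind the tab with the fingers shut.

>>> {"method": "apply_moves", "body": {
  "plan": [
    [[0.038,0.0,0.0],0,0.03],
    [[0.075,0.0,0.0],0,0.0],
    [[0.113,-0.001,0.0],0,0.0],
    [[0.113,-0.001,0.015],0,0.0],
    [[0.113,-0.001,0.035],0,0.0],
    [[0.113,-0.001,0.052],0,0.0],
    [[0.113,-0.001,0.055],0,0.0],
    [[0.113,-0.001,0.055],0,0.0]
  ]
}}

```text
time_s: 11.42
position: [0.4541, 0.1217, 0.2145]
tool_rot: [-3.141, -0.006, -3.081]
ft_force: [0.5, 0.2, -1.1]
gripper_width: 0.0
```

```bash
python3 -c "
from h import *
s=state();print(s['position'],s['ft_force'],s['gripper_width'])
mv([.4765+.079*.998,.1238+.079*.06,.218],3.2)"
```

```text
[0.45413469 0.12171346 0.21447448] [ 0.5403287   0.16813476 -1.09080003] 3.7101437666712126e-05
shift mm [-101.4    0.7   -4.2] roll 0.1 | q [ 0.11  0.16  2.09 -0.    0.9  -1.52] t 11.42
```

>>> {"method": "apply_moves", "body": {
  "plan": [
    [[-0.008,0.001,0],0,0.0],
    [[-0.014,0.001,0],0,0.0],
    [[-0.018,0.001,0],0,0.0],
    [[-0.021,0.001,0],0,0.0],
    [[-0.024,0.001,0],0,0.0],
    [[-0.028,0.001,0],0,0.0],
    [[-0.034,0.001,0],0,0.0],
    [[-0.04,0.001,0],0,0.0],
    [[-0.046,0.001,0],0,0.0],
    [[-0.052,0.001,0],0,0.0]
  ]
}}

```text
time_s: 12.25
position: [0.5082, 0.126, 0.2169]
tool_rot: [-3.141, -0.0, -3.081]
ft_force: [-1.3, -0.6, 1.2]
gripper_width: -0.0003
```

>>> {"method": "apply_moves", "body": {
  "plan": [
    [[-0.006,0,0],0,0.0],
    [[-0.012,0,0],0,0.0],
    [[-0.018,0,0],0,0.0],
    [[-0.024,0,0],0,0.0],
    [[-0.029,0,0],0,0.0],
    [[-0.034,0,0],0,0.0],
    [[-0.038,0,0],0,0.0],
    [[-0.04,0,0],0,0.0],
    [[-0.042,0,0],0,0.0]
  ]
}}

```text
time_s: 13.0
position: [0.5499, 0.1287, 0.2171]
tool_rot: [3.142, 0.0, -3.081]
ft_force: [-1.2, -0.6, 0.7]
gripper_width: -0.0
```

>>> {"method": "apply_moves", "body": {
  "plan": [
    [[-0.001,0,0],0,0.0],
    [[-0.002,0,0],0,0.0],
    [[-0.003,0,0],0,0.0],
    [[-0.003,0,0],0,0.0]
  ]
}}

```text
time_s: 13.33
position: [0.5527, 0.1288, 0.217]
tool_rot: [3.142, 0.0, -3.081]
ft_force: [-1.1, -0.9, 0.1]
gripper_width: -0.0
```

>>> {"method": "apply_moves", "body": {
  "plan": [
    [[-0.001,0,0],0,0.0],
    [[-0.002,0,0],0,0.0],
    [[-0.003,0,0],0,0.0],
    [[-0.003,0,0],0,0.0]
  ]
}}

```text
time_s: 13.67
position: [0.5559, 0.1291, 0.2171]
tool_rot: [3.141, 0.0, -3.081]
ft_force: [-1.1, -0.2, 0.2]
gripper_width: -0.0001
```

>>> {"method": "apply_moves", "body": {
  "plan": [
    [[-0.001,0,0],0,0.0],
    [[-0.002,0,0],0,0.0],
    [[-0.003,0,0],0,0.0],
    [[-0.003,0,0],0,0.0]
  ]
}}

```text
time_s: 14.0
position: [0.5584, 0.1292, 0.217]
tool_rot: [3.142, -0.002, -3.081]
ft_force: [-3.3, -0.0, 3.2]
gripper_width: -0.0001
```

>>> {"method": "apply_moves", "body": {
  "plan": [
    [[-0.001,0,0],0,0.0],
    [[-0.002,0,0],0,0.0],
    [[-0.002,0,0],0,0.0],
    [[-0.002,0,0],0,0.0]
  ]
}}

```text
time_s: 14.33
position: [0.5591, 0.1293, 0.2167]
tool_rot: [-3.141, -0.006, -3.081]
ft_force: [-8.0, -0.2, 5.2]
gripper_width: -0.0001
```

The slide hit its hard stop (about 8 N, position stalled at the expected home position). I'll back off, rise, and look at the knob.

>>> {"method": "apply_moves", "body": {
  "plan": [
    [[0.006,0,0],0,0.0],
    [[0.015,0,-0.005],0,0.0],
    [[0.015,0,-0.04],0,0.03],
    [[0.015,0,-0.08],0,0.05],
    [[0.015,0,-0.12],0,0.05],
    [[0.0,0,-0.16],0,0.05],
    [[-0.015,0,-0.2],0,0.05],
    [[-0.015,0,-0.21],0,0.05],
    [[-0.015,0,-0.21],0,0.05],
    [[-0.015,0,-0.21],0,0.05]
  ]
}}

```text
time_s: 15.17
position: [0.5755, 0.1302, 0.4279]
tool_rot: [3.141, 0.003, -3.081]
ft_force: [0.3, 1.0, -1.3]
gripper_width: 0.0501
```

```bash
cat > kn.py <<'E'
from h import *
import sys
s=state();c=camera('wrist');T=wfc(c,s);u,v,Q=cloud(c,T)
print(s['position'],np.abs(s['qvel']).max())
m=(np.abs(Q[:,0]-.648)<.02)&(np.abs(Q[:,1]-.134)<.02)&(np.abs(Q[:,2]-.162)<.004)
q=Q[m].astype(np.float32)
print(len(q),q.mean(0),np.median(q[:,2]),cv2.minEnclosingCircle(q[:,:2]))
f=c['frame'];px=np.c_[u[m],v[m]].mean(0).astype(int);print('px',px)
h=90;y0=max(px[1]-h,0);x0=max(px[0]-h,0)
print('crop origin',x0,y0,'scale 3.3');cv2.imwrite('pics/'+sys.argv[1],cv2.convertScaleAbs(cv2.resize(f[y0:y0+2*h,x0:x0+2*h],None,fx=3.3,fy=3.3,interpolation=2),alpha=1.8))
E
python3 kn.py k1.png
```

```text
[0.57549535 0.13019176 0.42785463] 0.06711929877502422Traceback (most recent call last):
  File "kn.py", line 7, in <module>
    print(len(q),q.mean(0),np.median(q[:,2]),cv2.minEnclosingCircle(q[:,:2]))
                                             ~~~~~~~~~~~~~~~~~~~~~~^^^^^^^^^
cv2.error: OpenCV(4.12.0) /io/opencv/modules/imgproc/src/shapedescr.cpp:201: error: (-215:Assertion failed) count >= 0 && (depth == CV_32F || depth == CV_32S) in function 'minEnclosingCircle'
```

```bash
sed -i 's/q=Q\[m\].astype(np.float32)/q=np.ascontiguousarray(Q[m],dtype=np.float32)/; s/cv2.minEnclosingCircle(q\[:,:2\])/cv2.minEnclosingCircle(q[:,:2].copy())/' kn.py; python3 kn.py k1.png
```

```text
[0.57479482 0.13015297 0.42560003] 0.03788216500108515
565 [0.6476299  0.13354494 0.16160578] 0.16177842 ((0.6488131284713745, 0.1334865689277649), 0.011798446998000145)
px [251 281]
crop origin 161 191 scale 3.3
```

View pics/k1.png

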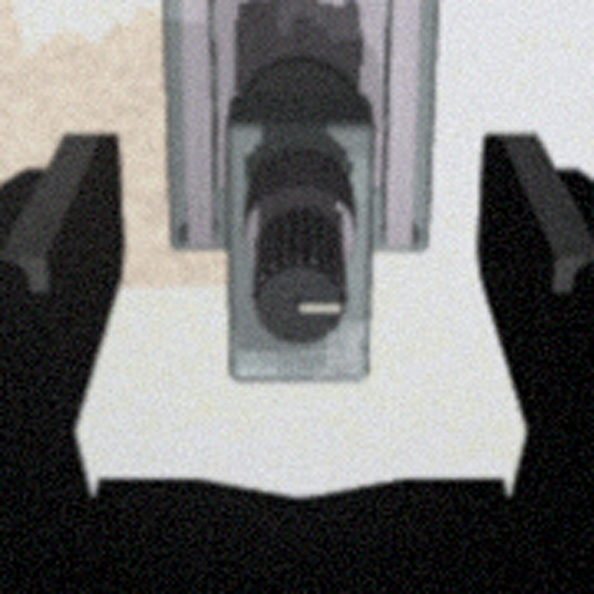

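The knob's top circle is at (299,306) in the crop, with its white line pointing right (world +y). The washer sits under the arm. The knob axis is at about (0.6487,0.1336).

```bash
python3 -c "
from h import *
T=0
mv([.6487,.1336,.345],3.2)"
```

```text
shift mm [-74.6  -1.   79. ] roll 0.1 | q [ 0.1   0.13  1.68  0.    1.34 -1.53] t 15.27
```

>>> {"method": "apply_moves", "body": {
  "plan": [
    [[-0.03,-0.001,0.0],-7,0.05],
    [[-0.06,-0.001,0.0],-14,0.05],
    [[-0.075,-0.001,0.01],-21,0.05],
    [[-0.075,-0.001,0.04],-28,0.05],
    [[-0.075,-0.001,0.07],-35,0.05],
    [[-0.075,-0.001,0.079],-42,0.05],
    [[-0.075,-0.001,0.079],-49,0.05],
    [[-0.075,-0.001,0.079],-52,0.05],
    [[-0.075,-0.001,0.079],-52,0.05],
    [[-0.075,-0.001,0.079],-52,0.05]
  ]
}}

```text
time_s: 16.1
position: [0.6495, 0.1337, 0.3452]
tool_rot: [3.138, -0.003, -2.175]
ft_force: [-0.3, 0.1, 0.3]
gripper_width: 0.05
```

```bash
python3 -c "
from h import *
mv([.6487,.1336,.311]);s=state();print(s['position'],s['ft_torque'])"
```

```text
shift mm [ 0.4  0.5 34.2] roll 0 | q [ 0.1   0.35  1.56  0.    1.23 -2.44] t 16.1
[0.64950243 0.13365476 0.34523418] [-0.01703744  0.03586613 -0.03253856]
```

>>> {"method": "apply_moves", "body": {
  "plan": [
    [[0.0,0.0005,0.012],0,0.05],
    [[0.0,0.0005,0.024],0,0.05],
    [[0.0,0.0005,0.033],0,0.05],
    [[0.0,0.0005,0.034],0,0.04],
    [[0.0,0.0005,0.034],0,0.03],
    [[0.0,0.0005,0.034],0,0.015],
    [[0.0,0.0005,0.034],0,0.015],
    [[0.0,0.0005,0.034],0,0.015],
    [[0.0,0.0005,0.034],0,0.015]
  ],
  "newtons": 25
}}

```text
time_s: 16.85
position: [0.6495, 0.1343, 0.3134]
tool_rot: [3.14, -0.001, -2.173]
ft_force: [-2.7, 1.2, -2.7]
gripper_width: 0.0211
```

```bash
cat > st.py <<'E'
from h import *
s=state();print(s['position'].round(4),'yaw',s['tool_rot'][2].round(4),'F',s['ft_force'].round(1),'T',s['ft_torque'].round(3),'w',round(float(s['gripper_width']),4),'q6',s['joint_pos'][5].round(3),'e6',s['joint_efforts'][5].round(4),'t',round(s['time_s'],2))
E
python3 st.py
```

```text
[0.6495 0.1343 0.3134] yaw -2.1734 F [-2.7  1.2 -2.7] T [0.135 0.393 0.005] w 0.0211 q6 -2.441 e6 0.0007 t 16.85
```

>>> {"method": "apply_moves", "body": {
  "plan": [
    [[0,0,0],7,0.015],
    [[0,0,0],14,0.015],
    [[0,0,0],21,0.015],
    [[0,0,0],28,0.015],
    [[0,0,0],35,0.015],
    [[0,0,0],42,0.015],
    [[0,0,0],49,0.015],
    [[0,0,0],56,0.015],
    [[0,0,0],63,0.015]
  ]
}}

```text
time_s: 17.6
position: [0.6495, 0.1342, 0.3135]
tool_rot: [-3.141, -0.003, 3.004]
ft_force: [-3.6, 1.5, -2.4]
gripper_width: 0.0211
```

```bash
python3 st.py
```

```text
[0.6495 0.1342 0.3135] yaw 3.0043 F [-3.6  1.5 -2.4] T [ 0.124  0.491 -0.018] w 0.0211 q6 -1.336 e6 -0.9506 t 17.6
```

>>> {"method": "apply_moves", "body": {
  "plan": [
    [[0,0,0],7,0.015],
    [[0,0,0],14,0.015],
    [[0,0,0],21,0.015],
    [[0,0,0],28,0.015]
  ]
}}

```text
time_s: 17.93
position: [0.6494, 0.1342, 0.3134]
tool_rot: [-3.14, -0.002, 2.516]
ft_force: [-2.9, 1.0, -2.3]
gripper_width: 0.021
```

```bash
python3 st.py
```

```text
[0.6494 0.1342 0.3134] yaw 2.5156 F [-2.9  1.  -2.3] T [ 0.124  0.561 -0.017] w 0.021 q6 -0.847 e6 -0.9509 t 17.93
```

>>> {"method": "apply_moves", "body": {
  "plan": [
    [[0,0,0],7,0.015],
    [[0,0,0],14,0.015],
    [[0,0,0],21,0.015],
    [[0,0,0],28,0.015]
  ]
}}

```text
time_s: 18.27
position: [0.6494, 0.1342, 0.3135]
tool_rot: [-3.139, -0.001, 2.027]
ft_force: [-2.5, 1.6, -2.4]
gripper_width: 0.021
```

```bash
python3 st.py
```

```text
[0.6494 0.1342 0.3135] yaw 2.0269 F [-2.5  1.6 -2.4] T [0.196 0.597 0.013] w 0.021 q6 -0.358 e6 -0.9113 t 18.27
```

>>> {"method": "apply_moves", "body": {
  "plan": [
    [[0,0,0],7,0.015],
    [[0,0,0],14,0.015]
  ]
}}

```text
time_s: 18.43
position: [0.6494, 0.1342, 0.3135]
tool_rot: [-3.139, -0.001, 1.783]
ft_force: [-3.2, 1.6, -2.5]
gripper_width: 0.0212
```

```bash
python3 st.py
```

```text
[0.6494 0.1342 0.3135] yaw 1.7827 F [-3.2  1.6 -2.5] T [0.177 0.639 0.06 ] w 0.0212 q6 -0.114 e6 -0.9122 t 18.43
```

>>> {"method": "apply_moves", "body": {
  "plan": [
    [[0,0,0],7,0.015],
    [[0,0,0],14,0.015],
    [[0,0,0],21,0.015],
    [[0,0,0],28,0.015],
    [[0,0,0],35,0.015]
  ]
}}

```text
time_s: 18.85
position: [0.6494, 0.1343, 0.3135]
tool_rot: [-3.139, 0.001, 1.172]
ft_force: [-2.5, 1.2, -2.2]
gripper_width: 0.0211
```

```bash
python3 st.py
```

```text
[0.6494 0.1343 0.3135] yaw 1.1717 F [-2.5  1.2 -2.2] T [0.274 0.59  0.052] w 0.0211 q6 0.497 e6 -0.9125 t 18.85
```

>>> {"method": "apply_moves", "body": {
  "plan": [
    [[0,0,0],7,0.015],
    [[0,0,0],14,0.015],
    [[0,0,0],21,0.015],
    [[0,0,0],28,0.015],
    [[0,0,0],35,0.015],
    [[0,0,0],35,0.015],
    [[0,0,0],35,0.015]
  ]
}}

```text
time_s: 19.43
position: [0.6494, 0.1343, 0.3135]
tool_rot: [-3.139, 0.002, 0.57]
ft_force: [-4.2, 2.1, -2.4]
gripper_width: 0.0211
```

```bash
python3 st.py
```

```text
[0.6494 0.1343 0.3135] yaw 0.5697 F [-4.2  2.1 -2.4] T [0.437 0.728 0.055] w 0.0211 q6 1.099 e6 0.1163 t 19.43
```

Slip torque stayed steady at about 0.05 N m, with roughly 1.5–1.95 rad of slip. I'll release, rise straight up, and back off to check.

>>> {"method": "apply_moves", "body": {
  "plan": [
    [[0,0,0],0,0.03],
    [[0,0,0],0,0.05],
    [[0,0,0],0,0.05],
    [[0,0,0],0,0.05],
    [[0,0,-0.03],0,0.05],
    [[0,0,-0.065],0,0.05],
    [[0,0,-0.1],0,0.05],
    [[0,0,-0.11],0,0.05],
    [[0,0,-0.11],0,0.05],
    [[0,0,-0.11],0,0.05]
  ]
}}

```text
time_s: 20.27
position: [0.6504, 0.1339, 0.4249]
tool_rot: [3.14, -0.002, 0.567]
ft_force: [-0.4, 0.3, -1.1]
gripper_width: 0.0501
```

```bash
python3 st.py; python3 - <<'E'
from h import *
s=state();c=camera('wrist');T=wfc(c,s)
f=c['frame'];p=np.array([.6487,.1336,.162,1]);q=np.linalg.inv(T)@p
uv=cv2.projectPoints(np.array([[q[0],-q[1],-q[2]]]),np.zeros(3),np.zeros(3),np.array(c['mtx']),np.array(c['D']))[0].ravel();print('knob px',uv)
x,y=uv.astype(int);r=f[max(y-70,0):y+70,max(x-70,0):x+70]
z=cv2.resize(r,(500,500*r.shape[0]//r.shape[1]),interpolation=2)
sc=camera('scene');b=cv2.resize(sc['frame'][150:280,230:330],(300,390),interpolation=2)
im=np.zeros((500,800,3),np.uint8);im[:min(500,z.shape[0]),:500]=z[:500];im[:390,500:]=b
cv2.imwrite('pics/k2.png',cv2.convertScaleAbs(im,alpha=1.8))
# index line: bright pixels on knob top -> world direction
u,v=np.meshgrid(range(512),range(384));g=cv2.cvtColor(f,cv2.COLOR_BGR2GRAY)
P=ray(c,T,np.c_[u.ravel(),v.ravel()],.162);d=P[:,:2]-p[:2]
m=(np.hypot(*d.T)<.0095);t=g.ravel()[m];k=t>(np.median(t)+t.max())/2;dd=d[m][k]
print('index px',k.sum(),'mean dir',dd.mean(0),'ang',np.arctan2(*dd.mean(0)[::-1]))
E
```

```text
[0.6504 0.1339 0.4249] yaw 0.5668 F [-0.4  0.3 -1.1] T [-0.02   0.024 -0.   ] w 0.0501 q6 1.101 e6 -0.0017 t 20.27
knob px [249.38347961 196.1049805 ]
index px 34 mean dir [-0.00101739 -0.00443552] ang -1.7962698397614911
```

View pics/k2.png

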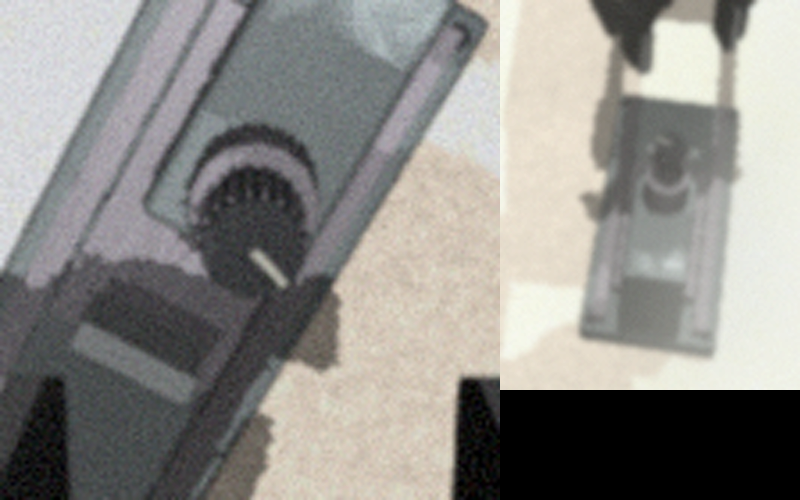

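The knob's line has moved to about −1.80 rad from about 1.63, a clockwise turn of 3.43 rad against 3.54 commanded, so the grip held. The tab sits at crop (135,362). One last numeric check of the slide, then hand in.

```bash
python3 - <<'E'
from h import *
from bench import job_done
s=state();c=camera('wrist');T=wfc(c,s)
print('tab',ray(c,T,[[216.8,227.4]],.062),'expected home',[.5739,.1291])
print(job_done())
E
```

```text
tab [[0.57293937 0.12893707 0.062     ]] expected home [0.5739, 0.1291]
the job is handed in; nothing more can be done
None
```

I seated the washer over the stub, pushed the slide home, wound the spindle down by the ratchet knob until it slipped, then let go and handed the job in at about 20 s of the 72 s allowed.

- **Washer:** it lay flat with the stub visible through the bore. It went down at about 2 N or less (sensor noise is about 1 N).
- **Slide:** I pushed it until the force rose to about 8 N and it stopped moving. The last check put the tab within about 1 mm of its fully home position, which is the accuracy of the measurement.
- **Ratchet:** I estimate 1.35–1.95 rad of slip, around a quarter turn and well under half. I only know when slipping began to within about half a radian. The resisting torque held at 0.05–0.06 N m while it slipped.
- **Knob turn:** the white line showed about 3.43 rad of turning and the wrist 3.54 rad. That 0.1 rad disagreement is about the reading error.
- **Not checked:** I did not measure the clamping of the washer directly. I saw nothing touch the blank, cup or canister, but took no final picture of them.

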